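# Touch the right radius leaves to a bracket's two corners

### The job

Check the two corners of the steel angle bracket fixed to the bench with the radius leaves that fit them. First lay the hollow (concave) leaf whose curve matches the big rounded outer corner flat on the bench, and push it up against that corner until it touches, square on; then do the same with the rounded (convex) leaf whose curve matches the fillet in the inner corner. Leave both leaves lying there, nested against the bracket.

Things in the scene. Friction and masses are not known exactly. Their poses are not given: they have to be found in the camera images.
- concave_leaf_grip (a point): Hollow leaf that fits the outer corner: 12 mm steel plate, 100 mm wide, with a notch of 40 mm radius (its misfit twin: 12 mm). Point: centre of its upright wooden handle, 14 mm thick (y), 36 long (x), 48 mm above its underside; the handle spans 12 to 76 mm up. x points level from here to the middle of the curved edge, 32 mm away; z up. 0.25 kg, lies flat on the bench.
- convex_leaf_grip (a point): Rounded leaf that fits the inner corner: 12 mm steel plate, 60 mm square, the corner at +x rounded to 25 mm radius (its misfit twin: 50 mm). Point: centre of its upright wooden handle, 14 mm thick (y), 36 long (x), 48 mm above its underside; the handle spans 12 to 76 mm up. x points level from here to the middle of the curved edge, 32 mm away; z up. 0.25 kg, lies flat on the bench.
- outer_corner (a point): Middle of the round outer edge (radius 40 mm) of the fixed L-shaped dark steel bracket, 9 mm up. Legs 110 x 50 mm, 18 mm high (25 at the bolt heads). x: level, along the L's symmetry line, from outer to inner corner; z up. The hollow leaf is pushed along +x here and ends with its own x along it.
- inner_corner (a point): Middle of the inner fillet's edge (radius 25 mm) of the same bracket, 9 mm up, 62.5 mm beyond the outer corner. x as there: it points out of the fillet into the open side of the L; z up. The rounded leaf is pushed along -x here and ends with its own x pointing along this -x.
Mind the look-alikes: they are no part of the job. Leave any blue look-alike of the part that bears convex_leaf_grip alone. What is shaped like the part that bears concave_leaf_grip but orange is not meant.

How it is judged:
On the way, in this order (a step that is already met when the one before it is completed fails the run):
1. the fitting hollow leaf touches the outer corner, nested square on it (x of outer_corner in the frame of concave_leaf_grip between 0.022 and 0.042 m and y of outer_corner in the frame of concave_leaf_grip between -0.01 and 0.01 m and angle between the x axis of concave_leaf_grip and the x axis of outer_corner, either way round below 0.175 rad and height (world z) of concave_leaf_grip below 0.058 m and angle between concave_leaf_grip's own z axis and vertical below 0.175 rad and contact force between concave_leaf and bracket above 0.5 N), for 0.02 s.
2. the fitting rounded leaf touches the inner corner, nested square in it (x of inner_corner in the frame of convex_leaf_grip between 0.022 and 0.042 m and y of inner_corner in the frame of convex_leaf_grip between -0.01 and 0.01 m and angle between the x axis of convex_leaf_grip and the x axis of inner_corner, either way round below 0.175 rad and height (world z) of convex_leaf_grip below 0.058 m and angle between convex_leaf_grip's own z axis and vertical below 0.175 rad and contact force between convex_leaf and bracket above 0.5 N), for 0.02 s.
At the end, for the whole second after the job is handed in: The 40 mm hollow leaf at the outer corner and the 25 mm rounded leaf at the inner corner, each pushed there until it touched, lie flat and still, the middle of each working edge within 10 mm of the corner's middle along and across, and square within 10 degrees (x of outer_corner in the frame of concave_leaf_grip between 0.022 and 0.042 m and y of outer_corner in the frame of concave_leaf_grip between -0.01 and 0.01 m and angle between the x axis of concave_leaf_grip and the x axis of outer_corner, either way round below 0.175 rad and height (world z) of each of concave_leaf_grip, convex_leaf_grip below 0.058 m and angle between each of concave_leaf_grip, convex_leaf_grip's own z axis and vertical below 0.175 rad and x of inner_corner in the frame of convex_leaf_grip between 0.022 and 0.042 m and y of inner_corner in the frame of convex_leaf_grip between -0.01 and 0.01 m and angle between the x axis of convex_leaf_grip and the x axis of inner_corner, either way round below 0.175 rad and linear speed of each of concave_leaf, convex_leaf below 0.02 m/s).
It also fails if it takes over 58 s, if anything falls off the work surface, if the arm or the gripper's body presses on something with over 40 N, if the wrist force passes 120 N, or if a joint passes its speed limit or range.

### The arm

A 7-joint arm with a two-finger parallel gripper is mounted at the origin on the work surface. World frame = base frame: x ahead of the robot, y to its left, z up, the work surface at z = 0. Lengths are in m, angles in rad, forces in N, time in s.
With the tool pointing down it reaches from about 0.425 to 0.975 m from the base axis. Payload 16.7 kg.
Tool frame: the origin (TCP) lies on the centre line of the jaws, within the pads' length; the fingertips stand r.tip_reach ahead of it and the grasp point (between the pads) is the TCP (r.tip_reach is the distance from the TCP to the fingertips, in m); z points along the fingers, y is the direction in which the jaws open and shut (so a half turn about z gives the same grasp; the last joint's range is limited). The gripper opens to 85 mm and grips with 20 to 120 N. Pads are 22 mm wide; open, the fingers measure 114 mm over their backs; the gripper's body (76 mm by 85 mm) begins 54 mm behind the grasp point. The pads swing forward as they close: fully open they stand 13 mm farther back than shut.
Start: joints at [1.123, 0.426, 0.074, 1.606, -0.034, 1.111, -0.067], TCP at [0.199, -0.645, 0.25] pointing down, gripper open.
Joint ranges: [-2.85, 2.85], [-0.5, 2.14], [-1.23, 1.37], [0.21, 2.46], [-1.02, 4.16], [0.16, 2.05], [-2.73, 2.73]. Speed limits (rad/s): [1.89, 1.89, 2.39, 2.39, 3.01, 3.01, 3.01].

### API

Orientations are given as a unit quaternion [w, x, y, z].
In Python, from workcell import read_state, read_camera, order, r gives the robot as it stands.
- The arm moves only by the tool step_arm, never from a script. Its argument "targets" is a list of rows, each a list of 7 numbers: the closure in counts, from 0 (fully open) to 255 (shut), then the shift along the tool's x, y, z in mm, then the turn, a rotation vector about the tool's x, y, z in degrees. In form: [[gripper, dx, dy, dz, ax, ay, az], ...]. A call has 1 to 8 rows; each row shifts and turns the commanded pose from where the row before left it, along the tool's axes as they then stand; what a row does not reach is not made up. A row lasts 1/12 s, in which the tool goes at most 41.7 mm and 7.16 degrees, less where a joint would pass 70% of its speed; a pose out of reach is approached as far as the arm can. A call is refused whole if a number of a shift passes 41.7 or a number of a turn 7.16, either way. A call with a gripper value outside its range is refused whole. The fingers move at their own pace and stop on an object; "grip_force" is the grip in N (left out, the last holds). Time passes only in rows, so rows that do not move let the fingers close. It gives the time, the measured TCP pose, the force and the opening at its end, in the units of the state.
- read_state(): the state, without advancing time (a new reading comes with each control period).
- read_camera(name): name is "scene" or "top" or "wrist"; returns a dict with "frame" (420x560x3 uint8, red, green, blue), "intrinsics" (3x3 intrinsics, pixels), "k1" (the pictures are not rectified: a ray, as slopes to the right and down, at radius r is drawn at 1 + k1 r^2 times it, then the intrinsics apply), "R" (3x3) and "t" (3): a world point X has camera coordinates R X + t. Camera axes: x right, y down, z forward; pixel columns grow to the right and rows downward; lengths in m; the calibration is good to about 2 mm. A picture is of the moment at which its call begins. There is no depth.
- order.hand_in(): hands the job in, once; it reports no verdict.
The state is a dict: "t": time; "qpos": joint angles; "dq": joint speeds; "effort": joint torques, N m; "position": TCP position; "orientation": TCP orientation; "force": force on the tool from outside, world axes, zero at the start; "ft_torque": the same for the moment, N m; "grip_width": finger opening in m.
Only numpy, scipy, OpenCV 4.12 (cv2) and the standard library are available. Lean on these libraries where they do the work, as an engineer would, in place of code of your own. Each camera call takes 0.05 s, during which the arm holds its last target. There are 200 camera calls.

## Working session

There is one attempt and no reset: what is moved stays moved. The work goes in short steps, Python scripts to look and compute and a tool call to move; the robot and the scene stay as the last step left them, time stands still between calls to the robot, and variables do not carry over. Pictures are saved under pics/ and viewed, about 8 in all and at most 12, crops included, and the job is handed in when it is done.

Besides the shell and the picture viewer there is one more tool, called after "Emit:" as a command line: name --pt "numbers of a row" for each row, then --argument value for the rest. step_arm: Moves the arm, as the interface text tells. Its arguments: {"type":"object","properties":{"targets":{"type":"array","items":{"type":"array","items":{"type":"number"}}},"grip_force":{"type":"number"}},"required":["targets"]}

```bash
mkdir -p pics; cat > h.py <<'E'
import numpy as np, cv2
from workcell import read_state, read_camera, order, r
def ray(c,u,v):
    K=np.array(c["intrinsics"]);xd=np.array([(u-K[0,2])/K[0,0],(v-K[1,2])/K[1,1]])
    x=xd.copy()
    for _ in range(20): x=xd/(1+c["k1"]*(x@x))
    R=np.array(c["R"]);t=np.array(c["t"])
    return -R.T@t, R.T@np.array([x[0],x[1],1.])
def on(c,u,v,z):
    o,d=ray(c,u,v); return o+d*(z-o[2])/d[2]
def pix(c,X):
    R=np.array(c["R"]);p=R@np.array(X)+np.array(c["t"]);x=p[:2]/p[2];x=x*(1+c["k1"]*(x@x))
    K=np.array(c["intrinsics"]);return np.array([K[0,0]*x[0]+K[0,2],K[1,1]*x[1]+K[1,2]])
def save(c,n): cv2.imwrite("pics/"+n,c["frame"][:,:,::-1])
E
python3 - <<'E'
from h import *
import pickle
s=read_state();print(s["position"],s["orientation"],s["grip_width"],s["t"],r.tip_reach)
cs={n:read_camera(n) for n in("top","scene")}
pickle.dump(cs,open("c0.pkl","wb"))
for n,c in cs.items(): save(c,n+"0.png"); print(n,-np.array(c["R"]).T@c["t"],c["k1"],on(c,280,210,0),c["intrinsics"])
E
```

```text
[ 0.19857726 -0.64471606  0.24960143] [-6.53854970e-04  9.88864613e-01  1.48816431e-01 -1.37417609e-04] 0.08563434224309752 0.0 0.019
top [0.52012877 0.00964019 1.134305  ] 0.04781406226533963 [0.58380345 0.00121087 0.        ] [[490.34675482   0.         280.26242712]
 [  0.         490.34675482 213.14050696]
 [  0.           0.           1.        ]]
scene [1.24633205 0.16694605 1.03746154] -0.09368162607775299 [ 0.55560149 -0.00064919  0.        ] [[478.57610295   0.         282.67615555]
 [  0.         478.57610295 211.96415078]
 [  0.           0.           1.        ]]
```

View pics/top0.png

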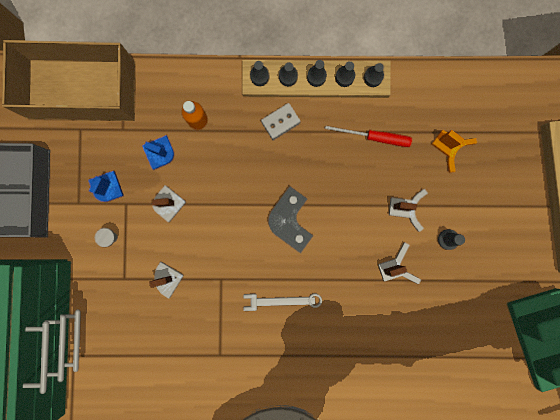

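View pics/scene0.png

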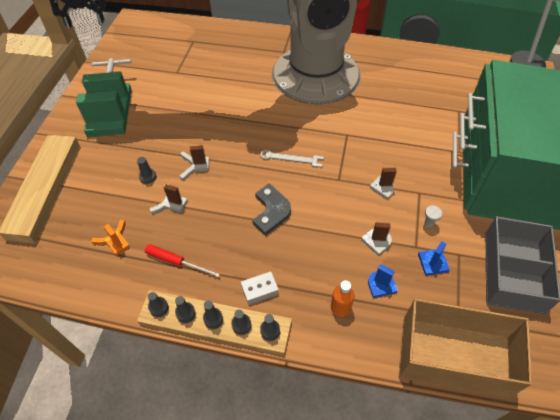

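Candidates in the top view are hollow leaves at (408,207) and (398,268), with the orange one at (452,145) excluded, and rounded leaves at (168,203) and (167,280), with the blue ones at (158,150) and (105,185) excluded. The bracket is at (290,218). Next is one close crop of the four candidates and the bracket.

```bash
python3 - <<'E'
from h import *
import pickle
c=pickle.load(open("c0.pkl","rb"))["top"];f=c["frame"][:,:,::-1]
def cr(u,v,s=32,o=266): return cv2.resize(f[v-s:v+s,u-s:u+s],(o,o),interpolation=cv2.INTER_CUBIC)
a=np.hstack([cr(408,210),cr(400,266),cr(290,218,40)]);b=np.hstack([cr(168,203),cr(167,280),np.zeros((266,266,3),np.uint8)])
cv2.imwrite("pics/crop.png",np.vstack([a,b]))
E
```

```text
(no output)
```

View pics/crop.png

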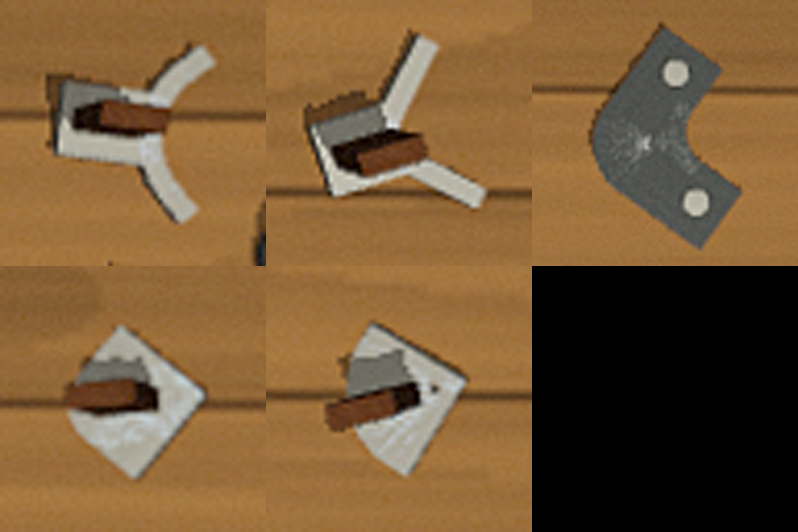

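```bash
cat >> h.py <<'E'
def rect(c,x,y,z,half=0.065,n=260):
    # orthophoto of plane z: up=+x, left=+y
    f=c["frame"][:,:,::-1];g=(np.arange(n)-n/2+.5)/(n/2)*half
    m=np.zeros((n,n,2),np.float32)
    for i in range(n):
        for j in range(n): m[i,j]=pix(c,[x-g[i],y-g[j],z])
    return cv2.remap(f,m[...,0],m[...,1],cv2.INTER_CUBIC)
E
python3 - <<'E'
from h import *
import pickle
cs=pickle.load(open("c0.pkl","rb"))
P=[(408,210),(168,203),(167,280)]
rows=[]
for n in("top","scene"):
    row=[]
    for u,v in P:
        X=on(cs["top"],u,v,.012)
        if n=="top":print(X.round(3))
        row.append(rect(cs[n],round(X[0],2),round(X[1],2),.012))
    rows.append(np.hstack(row))
cv2.imwrite("pics/rect.png",np.vstack(rows))
E
```

```text
[ 0.585 -0.292  0.012]
[0.597 0.257 0.012]
[0.423 0.256 0.012]
```

View pics/rect.png

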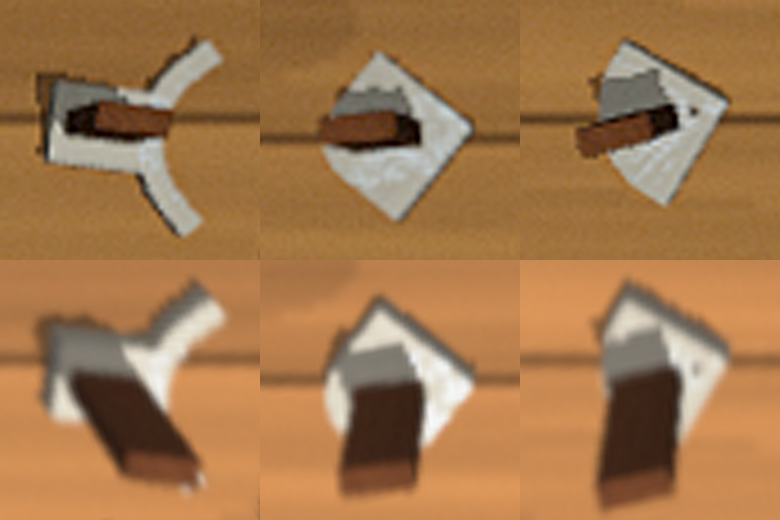

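The montage (0.5 mm/px) decides both choices. Leaf (168,203) spans 148 px = 74 mm across its diagonal, so it has the 25 mm corner. Leaf (167,280) spans about 128 px = 64 mm, so it has the 50 mm corner. The wide, curved notch marks (408,207) as the 40 mm hollow leaf, because its twin at (398,268) has a sharp V.

```bash
python3 - <<'E'
from h import *
import pickle
cs=pickle.load(open("c0.pkl","rb"));c=cs["top"];f=c["frame"]
hsv=cv2.cvtColor(f,cv2.COLOR_RGB2HSV)
m=((hsv[...,1]<70)&(hsv[...,2]<140)).astype(np.uint8);w=np.zeros_like(m);w[178:256,258:320]=m[178:256,258:320]
k=max(cv2.findContours(w,cv2.RETR_EXTERNAL,cv2.CHAIN_APPROX_NONE)[0],key=cv2.contourArea)[:,0]
P=np.array([on(c,u,v,.018)[:2] for u,v in k])
# area moments from filled contour in mm
Q=np.round((P-P.mean(0))*1e4).astype(np.int32).reshape(-1,1,2);M=cv2.moments(Q)
cen=P.mean(0)+np.array([M["m10"],M["m01"]])/M["m00"]/1e4
C=np.array([[M["mu20"],M["mu11"]],[M["mu11"],M["mu02"]]]);ev,E=np.linalg.eigh(C)
print("area mm2",M["m00"]/100,"expect ~",110*50*2-2500-(.2146*(1600-625)))
for i in(0,1):
    a=E[:,i]
    if a[1]>0:a=-a
    p=(P-cen)@a;print(a.round(3),np.degrees(np.arctan2(a[1],a[0])).round(1),p.min().round(4),p.max().round(4))
a=E[:,0];a=-a if a[1]>0 else a;n=np.array([-a[1],a[0]])
p=(P-cen)@a;q=(P-cen)@n;b=abs(q)<.004
print("cen",cen,"outer",cen+a*p[b].min(),"inner",cen+a*p[b].max(),"gap",np.ptp(p[b]),"q",q.min(),q.max())
for nm,u,v in(("hol",408.7,206.4),("cvx",159.6,202.8)):
    X=on(c,u,v,.076);print(nm,X.round(4),"scene pix",pix(cs["scene"],X).round(0))
E
```

```text
area mm2 7695.3 expect ~ 8290.765
[ 0.162 -0.987] -80.7 -0.0471 0.046
[-0.987 -0.162] -170.7 -0.0744 0.0759
cen [ 0.56035469 -0.01959615] outer [0.55279939 0.02652294] inner [ 0.56284972 -0.03482631] gap 0.062167034077057336 q -0.07585312760532413 0.0743510226503175
hol [ 0.5892 -0.2762  0.076 ] scene pix [171. 186.]
cvx [0.5933 0.261  0.076 ] scene pix [383. 223.]
```

Emit:
step_arm --pt "0 30 -15 0 0 0 0" --pt "0 30 -15 0 0 0 0" --pt "0 30 -15 0 0 0 0" --pt "0 30 -15 0 0 0 0" --pt "0 30 -15 0 0 0 0" --pt "0 30 -15 0 0 0 0" --pt "0 30 -15 0 0 0 0" --pt "0 30 -15 0 0 0 0" --grip_force 40

```text
t: 0.77
position: [0.3936, -0.4584, 0.2501]
orientation: [-0.0, 0.989, 0.149, -0.0]
force: [-0.1, -0.1, -0.9]
grip_width: 0.0853
```

Emit:
step_arm --pt "0 30 -15 0 0 0 0" --pt "0 30 -15 0 0 0 0" --pt "0 30 -15 0 0 0 0" --pt "0 30 -15 0 0 0 0" --pt "0 30 -15 0 0 0 0" --pt "0 30 -15 0 0 0 0" --pt "0 30 -15 0 0 0 0" --pt "0 0 0 0 0 0 0"

```text
t: 1.43
position: [0.5671, -0.291, 0.2499]
orientation: [-0.001, 0.988, 0.153, 0.001]
force: [0.3, 0.9, -0.5]
grip_width: 0.0853
```

Emit:
step_arm --pt "0 0 0 0 0 0 -7" --pt "0 0 0 0 0 0 -7" --pt "0 0 0 0 0 0 -7" --pt "0 0 0 0 0 0 -7" --pt "0 0 0 0 0 0 -7" --pt "0 0 0 0 0 0 -7" --pt "0 0 0 0 0 0 -7" --pt "0 0 0 0 0 0 -7"

```text
t: 2.1
position: [0.5621, -0.2977, 0.25]
orientation: [-0.0, 0.801, 0.598, -0.0]
force: [-0.4, -0.3, -0.2]
grip_width: 0.0855
```

Emit:
step_arm --pt "0 0 0 0 0 0 -7" --pt "0 0 0 0 0 0 -4" --pt "0 0 0 0 0 0 0" --pt "0 0 0 0 0 0 0"

```text
t: 2.43
position: [0.5622, -0.2978, 0.25]
orientation: [-0.0, 0.743, 0.669, -0.0]
force: [0.3, -0.1, 0.8]
grip_width: 0.0856
```

```bash
cat >> h.py <<'E'
def tool(s):
    from scipy.spatial.transform import Rotation as Ro
    q=s["orientation"];return Ro.from_quat([q[1],q[2],q[3],q[0]]).as_matrix()
def go(tx,ty,yx,s=None):
    """tool-frame dx,dy mm and az deg to put TCP at tx,ty and tool y at world angle yx deg (mod 180); dx,dy BEFORE turning"""
    s=s or read_state();R=tool(s);p=np.array(s["position"])
    d=R.T@np.array([tx-p[0],ty-p[1],0])*1e3
    cur=np.degrees(np.arctan2(R[1,1],R[0,1]));e=(yx-cur+90)%180-90
    print("t",round(s["t"],2),"pos",p.round(4),"tooly",cur.round(2),"tilt",np.degrees(np.arccos(-R[2,2])).round(2),"w",round(s["grip_width"],4),"F",np.round(s["force"],1),"| shift",d.round(1),"az",round(-e,2))
E
python3 - <<'E'
from h import *
go(.5892,-.2762,-6)
c=read_camera("wrist");save(c,"w1.png")
import pickle;pickle.dump(c,open("w1.pkl","wb"))
E
```

```text
t 2.43 pos [ 0.5622 -0.2978  0.25  ] tooly -6.05 tilt 0.03 w 0.0856 F [ 0.3 -0.1  0.8] | shift [24.3 24.6 -0. ] az -0.05
```

View pics/w1.png

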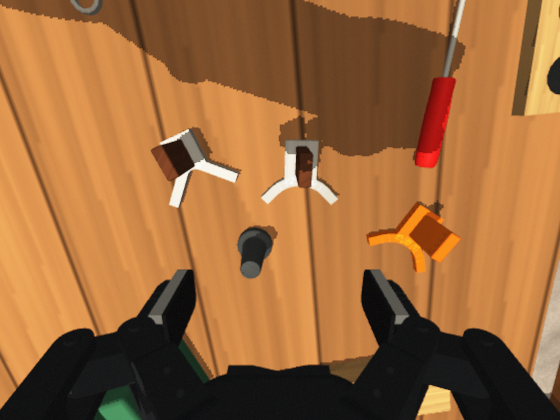

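The wrist view shows the 40 mm hollow leaf at (302,165), arm tips at (265,199) and (334,199), pointing down-image. The 12 mm twin is at (185,160) and the orange one at (430,235). I'll locate it with this nearer view.

```bash
python3 - <<'E'
from h import *
import pickle
c=pickle.load(open("w1.pkl","rb"));f=c["frame"]
hsv=cv2.cvtColor(f,cv2.COLOR_RGB2HSV)
m=((hsv[...,1]<60)&(hsv[...,2]>90)).astype(np.uint8)
w=np.zeros_like(m);w[135:210,250:345]=m[135:210,250:345]
ys,xs=np.nonzero(w[185:206]);ys+=185
L=np.array([on(c,u,v,.012)[:2] for u,v in zip(xs,ys)])
# arm tips: extreme in u
ys,xs=np.nonzero(w);A=np.array([on(c,u,v,.012)[:2] for u,v in zip(xs,ys)])
hull=cv2.convexHull(np.stack([xs,ys],1).astype(np.int32))[:,0]
ap=cv2.approxPolyDP(hull.reshape(-1,1,2),3,True)[:,0]
for p in ap: print(p,on(c,*p,.012).round(4))
# handle: dark red-brown
b=((hsv[...,2]<125)&(hsv[...,1]>90)).astype(np.uint8);w2=np.zeros_like(b);w2[143:192,292:316]=b[143:192,292:316]
k=max(cv2.findContours(w2,0,1)[0],key=cv2.contourArea);bx=cv2.boxPoints(cv2.minAreaRect(k));print("handle",bx.round(0))
cv2.imwrite("pics/w1c.png",cv2.resize(f[120:220,240:360,::-1],(780,600),interpolation=cv2.INTER_CUBIC)[:590])
E
```

```text
[334 201] [ 0.6303 -0.3314  0.012 ]
[266 202] [ 0.543  -0.3235  0.012 ]
[262 198] [ 0.5386 -0.3176  0.012 ]
[286 140] [ 0.5763 -0.2485  0.012 ]
[317 141] [ 0.6133 -0.2536  0.012 ]
[336 197] [ 0.6331 -0.3263  0.012 ]
handle [[296. 147.]
 [312. 147.]
 [312. 191.]
 [296. 191.]]
```

View pics/w1c.png

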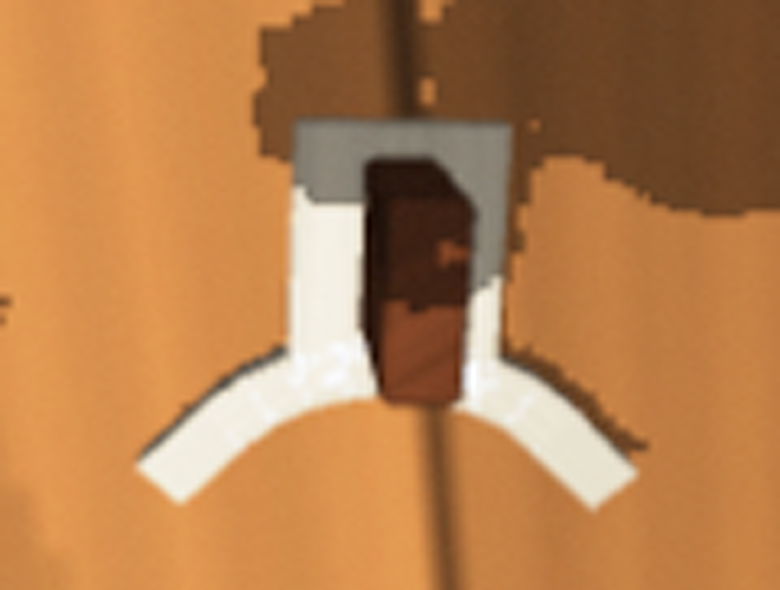

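```bash
python3 - <<'E'
from h import *
import pickle
c=pickle.load(open("w1.pkl","rb"))
X=on(c,305.7,166.3,.076);print(X,on(c,305,181.3,.012))
go(X[0],X[1],-6)
E
```

```text
[ 0.59282756 -0.27036217  0.076     ] [ 0.5951277  -0.30158242  0.012     ]
t 2.48 pos [ 0.5623 -0.2978  0.2501] tooly -6.07 tilt 0.03 w 0.0856 F [-0.1 -0.1  0.8] | shift [30.5 27.5 -0. ] az -0.07
```

Emit:
step_arm --pt "0 30 27 0 0 0 0" --pt "0 0 0 36 0 0 0" --pt "0 0 0 36 0 0 0" --pt "0 0 0 36 0 0 0" --pt "0 0 0 36 0 0 0" --pt "0 0 0 30 0 0 0" --pt "0 0 0 24 0 0 0" --pt "0 0 0 0 0 0 0"

```text
t: 3.15
position: [0.5897, -0.2694, 0.0474]
orientation: [-0.003, 0.743, 0.669, -0.002]
force: [-0.8, -0.1, 0.5]
grip_width: 0.0855
```

Emit:
step_arm --pt "255 0 0 0 0 0 0" --pt "255 0 0 0 0 0 0" --pt "255 0 0 0 0 0 0" --pt "255 0 0 0 0 0 0" --pt "255 0 0 0 0 0 0" --pt "255 0 0 0 0 0 0" --pt "255 0 0 0 0 0 0" --pt "255 0 0 0 0 0 0"

```text
t: 3.82
position: [0.5929, -0.2707, 0.0534]
orientation: [0.001, 0.743, 0.67, 0.0]
force: [-2.5, 1.0, 9.0]
grip_width: 0.0137
```

Emit:
step_arm --pt "255 0 0 0 0 0 0" --pt "255 0 0 0 0 0 0" --pt "255 0 0 -30 0 0 0" --pt "255 0 0 -30 0 0 0" --pt "255 0 0 -30 0 0 0" --pt "255 0 0 -30 0 0 0" --pt "255 0 0 0 0 0 0" --pt "255 0 0 0 0 0 0"

```text
t: 4.48
position: [0.5931, -0.2709, 0.1742]
orientation: [0.001, 0.743, 0.67, 0.001]
force: [-0.6, 0.5, -3.6]
grip_width: 0.0139
```

```bash
python3 - <<'E'
from h import *
go(.535,.134,9.3)
c=read_camera("wrist");save(c,"w2.png")
E
```

```text
t 4.48 pos [ 0.5931 -0.2709  0.1742] tooly -5.9 tilt 0.18 w 0.0139 F [-0.6  0.5 -3.6] | shift [396.8 -99.5  -0.7] az -15.2
```

View pics/w2.png

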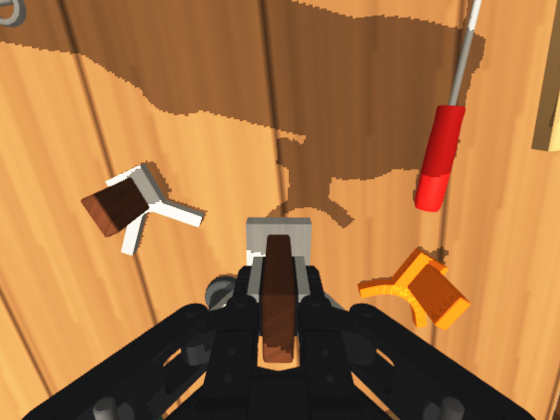

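Held square at an opening of 14 mm. The wrist view shows the handle at (278,300) between the jaws and the plate level at (278,235). I'll carry it over to 60 mm off the outer corner and turn it.

Emit:
step_arm --pt "255 32 -8 0 0 0 0" --pt "255 32 -8 0 0 0 0" --pt "255 32 -8 0 0 0 0" --pt "255 32 -8 0 0 0 0" --pt "255 32 -8 0 0 0 0" --pt "255 32 -8 0 0 0 0" --pt "255 32 -8 0 0 0 0" --pt "255 32 -8 0 0 0 0"

```text
t: 5.2
position: [0.5536, -0.0079, 0.1708]
orientation: [-0.001, 0.743, 0.67, -0.001]
force: [1.7, 0.3, -2.8]
grip_width: 0.0131
```

Emit:
step_arm --pt "255 32 -8 0 0 0 0" --pt "255 32 -8 0 0 0 0" --pt "255 32 -8 0 0 0 0" --pt "255 28 -7 0 0 0 0" --pt "255 0 0 0 0 0 -5" --pt "255 0 0 0 0 0 -5" --pt "255 0 0 0 0 0 -5" --pt "255 0 0 0 0 0 0"

```text
t: 5.87
position: [0.536, 0.1171, 0.1708]
orientation: [-0.001, 0.647, 0.763, -0.001]
force: [-0.2, -0.5, -1.9]
grip_width: 0.0134
```

```bash
python3 - <<'E'
from h import *
go(.538,.117,9.3)
E
```

```text
t 5.87 pos [0.536  0.1171 0.1708] tooly 9.4 tilt 0.15 w 0.0134 F [-0.2 -0.5 -1.9] | shift [-0.5  1.9 -0. ] az 0.1
```

Emit:
step_arm --pt "255 0 2 30 0 0 0" --pt "255 0 0 30 0 0 0" --pt "255 0 0 30 0 0 0" --pt "255 0 0 15 0 0 0" --pt "255 0 0 7 0 0 0" --pt "255 0 0 3 0 0 0" --pt "255 0 0 0 0 0 0" --pt "255 0 0 0 0 0 0"

```text
t: 6.53
position: [0.5393, 0.1177, 0.0581]
orientation: [0.0, 0.649, 0.761, 0.0]
force: [-0.6, 0.2, -2.2]
grip_width: 0.0142
```

```bash
python3 - <<'E'
from h import *
go(.5476,.058,9.3)
c=read_camera("top")
im=rect(c,.55,.06,.018,.1,590);cv2.imwrite("pics/t2.png",im)
E
```

```text
t 6.53 pos [0.5393 0.1177 0.0581] tooly 9.07 tilt 0.05 w 0.0142 F [-0.6  0.2 -2.2] | shift [-60.3  -1.2  -0. ] az -0.23
```

View pics/t2.png

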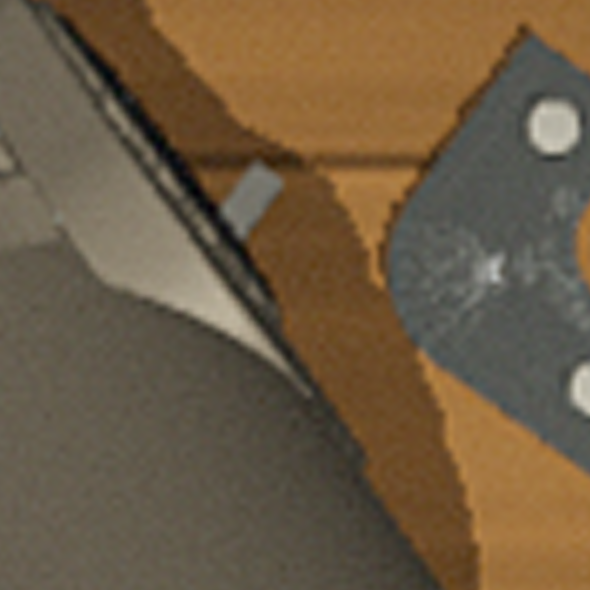

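The top view shows the bracket's outer corner clear at (394,287), confirmed by the intersection of its leg edges at (348,297), and the leaf arm tip at (250,200). The axis is about -80°. I'll fine-align, lower to the bench and approach.

Emit:
step_arm --pt "255 0 -2.5 0 0 0 -0.9" --pt "255 0 0 2 0 0 0" --pt "255 0 0 2 0 0 0" --pt "255 0 0 0 0 0 0" --pt "255 0 0 0 0 0 0"

```text
t: 7.0
position: [0.5366, 0.117, 0.0535]
orientation: [0.0, 0.643, 0.766, 0.0]
force: [0.5, -0.1, -1.9]
grip_width: 0.0138
```

Emit:
step_arm --pt "255 -8 0 0 0 0 0" --pt "255 -8 0 0 0 0 0" --pt "255 -8 0 0 0 0 0" --pt "255 -8 0 0 0 0 0" --pt "255 -7 0 0 0 0 0" --pt "255 -5 0 0 0 0 0" --pt "255 -3 0 0 0 0 0" --pt "255 0 0 0 0 0 0"

```text
t: 7.67
position: [0.5448, 0.0698, 0.0534]
orientation: [0.0, 0.643, 0.766, -0.0]
force: [1.4, -3.6, 3.1]
grip_width: 0.0136
```

```bash
python3 - <<'E'
from h import *
go(.5472,.058,10)
E
```

```text
t 7.67 pos [0.5448 0.0698 0.0534] tooly 9.95 tilt 0.02 w 0.0136 F [ 1.4 -3.6  3.1] | shift [-12.1   0.3   0. ] az -0.05
```

Emit:
step_arm --pt "255 -3 0 0 0 0 0" --pt "255 -3 0 0 0 0 0" --pt "255 -2 0 0 0 0 0" --pt "255 -1 0 0 0 0 0" --pt "255 0 0 0 0 0 0"

```text
t: 8.08
position: [0.5461, 0.0636, 0.0536]
orientation: [-0.0, 0.642, 0.767, 0.001]
force: [-3.7, 10.1, 7.2]
grip_width: 0.0135
```

Emit:
step_arm --pt "255 -1 0 0 0 0 0" --pt "255 -1 0 0 0 0 0" --pt "255 0 0 0 0 0 0"

```text
t: 8.33
position: [0.5462, 0.0634, 0.0538]
orientation: [-0.001, 0.642, 0.767, 0.001]
force: [-6.7, 18.5, 11.8]
grip_width: 0.0136
```

```bash
python3 - <<'E'
from h import *
go(.5472,.058,10)
c=read_camera("scene");c2=read_camera("wrist")
cv2.imwrite("pics/s3.png",np.hstack([rect(c,.55,.04,.015,.075,400),cv2.resize(c2["frame"][:,:,::-1],(400,400))]))
E
```

```text
t 8.33 pos [0.5462 0.0634 0.0538] tooly 10.18 tilt 0.2 w 0.0136 F [-6.7 18.5 11.8] | shift [-5.5  0.1 -0. ] az 0.18
```

View pics/s3.png

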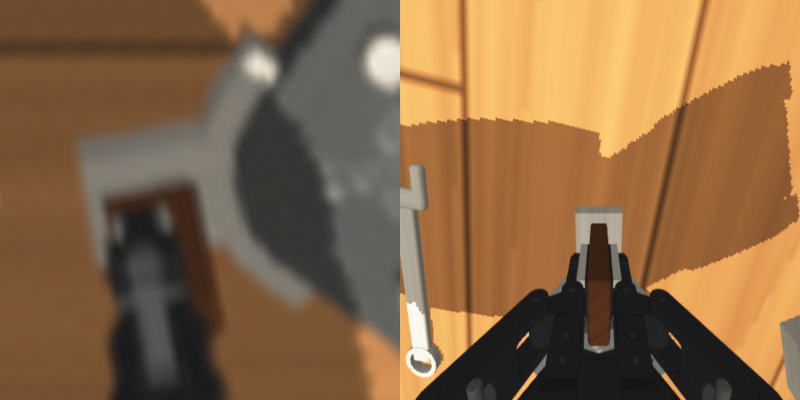

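The left half (scene ortho) shows the notch wrapped around the corner arc from (250,60) to (310,295), nested with no visible gap. The right half (wrist) shows the handle straight at (598,285). I'll ease off, release and rise.

Emit:
step_arm --pt "255 1.5 0 0 0 0 0" --pt "255 0 0 0 0 0 0" --pt "120 0 0 0 0 0 0" --pt "60 0 0 0 0 0 0" --pt "0 0 0 0 0 0 0" --pt "0 0 0 0 0 0 0" --pt "0 0 0 0 0 0 0" --pt "0 0 0 0 0 0 0"

```text
t: 9.1
position: [0.5462, 0.0613, 0.0532]
orientation: [-0.0, 0.643, 0.766, -0.0]
force: [0.3, -0.5, -0.7]
grip_width: 0.0841
```

Emit:
step_arm --pt "0 0 0 -20 0 0 0" --pt "0 0 0 -35 0 0 0" --pt "0 0 0 -35 0 0 0" --pt "0 0 0 -35 0 0 0" --pt "0 0 0 -35 0 0 0" --pt "0 0 0 -35 0 0 0" --pt "0 0 0 0 0 0 0" --pt "0 0 0 0 0 0 0"

```text
t: 9.77
position: [0.5471, 0.0615, 0.2504]
orientation: [0.002, 0.643, 0.766, 0.001]
force: [0.1, -0.2, -1.1]
grip_width: 0.0851
```

```bash
python3 - <<'E'
from h import *
go(.5933,.255,6)
E
```

```text
t 9.77 pos [0.5471 0.0615 0.2504] tooly 9.99 tilt 0.22 w 0.0851 F [ 0.1 -0.2 -1.1] | shift [1.826e+02 7.910e+01 1.000e-01] az 3.99
```

Emit:
step_arm --pt "0 22 13 0 0 0 0" --pt "0 22 13 0 0 0 0" --pt "0 22 13 0 0 0 0" --pt "0 22 13 0 0 0 0" --pt "0 22 13 0 0 0 0" --pt "0 22 13 0 0 0 0" --pt "0 0 0 0 0 0 4" --pt "0 0 0 0 0 0 0"

```text
t: 10.43
position: [0.5994, 0.2065, 0.2466]
orientation: [-0.001, 0.669, 0.743, -0.001]
force: [-0.4, -0.7, 0.1]
grip_width: 0.0854
```

```bash
python3 - <<'E'
from h import *
import pickle
go(.5933,.255,6)
c=read_camera("wrist");pickle.dump(c,open("w3.pkl","wb"))
t=read_camera("top")
a=pix(c,[.593,.257,.03]).astype(int);print(a)
u,v=max(a[0]-50,0),max(a[1]-50,0)
im=cv2.resize(c["frame"][v:v+100,u:u+100,::-1],(400,400),interpolation=cv2.INTER_CUBIC);print(u,v)
cv2.imwrite("pics/w3.png",np.hstack([im,rect(t,.55,.02,.015,.09,400)]))
E
```

```text
t 10.43 pos [0.5994 0.2065 0.2466] tooly 5.95 tilt 0.14 w 0.0854 F [-0.4 -0.7  0.1] | shift [48.9 -1.1  0. ] az -0.05
[277 141]
227 91
```

View pics/w3.png

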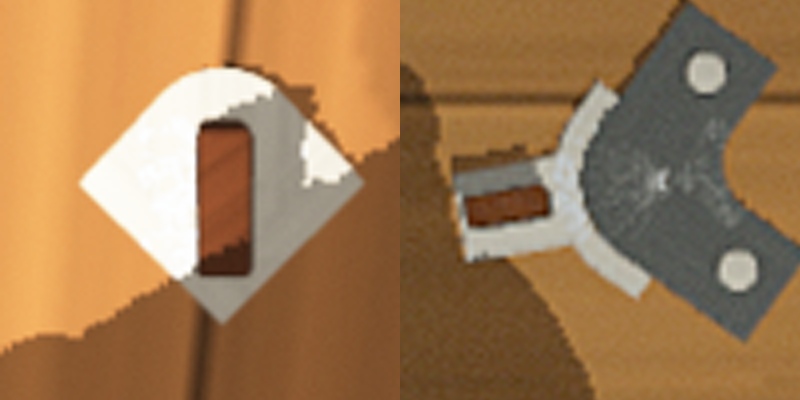

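The wrist crop shows the 25 mm leaf with its handle at (224,198) and corners (80,183) and (365,183) level with the jaws. In the top ortho on the right, the hollow leaf sits nested on the outer corner and the inner fillet is at about (722,165). Next I'll grasp the rounded leaf.

```bash
python3 - <<'E'
from h import *
import pickle
c=pickle.load(open("w3.pkl","rb"));X=on(c,283,140.5,.076)
L,Rr=on(c,247,136.7,.012),on(c,318,136.7,.012)
print(X,np.linalg.norm(L-Rr),np.degrees(np.arctan2(*(Rr-L)[1::-1])))
go(X[0],X[1],6)
E
```

```text
[0.59768827 0.26318397 0.076     ] 0.08424408872915251 5.92983904437833
t 10.53 pos [0.5996 0.2044 0.2471] tooly 6.12 tilt 0.11 w 0.0855 F [ 0.3 -0.5  0.4] | shift [58.6  4.3 -0.1] az 0.12
```

Emit:
step_arm --pt "0 29 2 0 0 0 0" --pt "0 29 2 0 0 0 0" --pt "0 0 0 36 0 0 0" --pt "0 0 0 36 0 0 0" --pt "0 0 0 36 0 0 0" --pt "0 0 0 36 0 0 0" --pt "0 0 0 31 0 0 0" --pt "0 0 0 19 0 0 0"

```text
t: 11.2
position: [0.5965, 0.2608, 0.0506]
orientation: [-0.001, 0.669, 0.744, -0.002]
force: [-0.6, -0.4, 0.1]
grip_width: 0.0851
```

Emit:
step_arm --pt "0 0 0 0 0 0 0" --pt "0 0 0 0 0 0 0" --pt "255 0 0 0 0 0 0" --pt "255 0 0 0 0 0 0" --pt "255 0 0 0 0 0 0" --pt "255 0 0 0 0 0 0" --pt "255 0 0 0 0 0 0" --pt "255 0 0 0 0 0 0"

```text
t: 11.87
position: [0.5981, 0.2633, 0.0549]
orientation: [0.0, 0.669, 0.743, 0.0]
force: [1.5, 0.8, -0.9]
grip_width: 0.013
```

Emit:
step_arm --pt "255 0 0 0 0 0 0" --pt "255 0 0 0 0 0 0" --pt "255 0 0 0 0 0 0" --pt "255 0 0 -30 0 0 0" --pt "255 0 0 -30 0 0 0" --pt "255 0 0 -35 0 0 0" --pt "255 0 0 -40 0 0 0" --pt "255 0 0 0 0 0 0"

```text
t: 12.53
position: [0.6004, 0.265, 0.1969]
orientation: [0.002, 0.669, 0.743, 0.004]
force: [1.9, 1.7, -2.1]
grip_width: 0.0137
```

```bash
python3 - <<'E'
from h import *
go(.577,-.110,10)
E
```

```text
t 12.53 pos [0.6004 0.265  0.1969] tooly 6.02 tilt 0.52 w 0.0137 F [ 1.9  1.7 -2.1] | shift [-370.5  -62.6   -1.6] az -3.98
```

Emit:
step_arm --pt "255 -31 -5 0 0 0 0" --pt "255 -31 -5 0 0 0 0" --pt "255 -31 -5 0 0 0 0" --pt "255 -31 -5 0 0 0 0" --pt "255 -31 -5 0 0 0 0" --pt "255 -31 -5 0 0 0 0" --pt "255 -31 -5 0 0 0 0" --pt "255 -31 -5 0 0 0 0"

```text
t: 13.2
position: [0.5837, 0.0108, 0.189]
orientation: [-0.0, 0.669, 0.743, -0.0]
force: [0.4, 0.0, -2.8]
grip_width: 0.0136
```

Emit:
step_arm --pt "255 -31 -5 0 0 0 0" --pt "255 -31 -5 0 0 0 0" --pt "255 -31 -6 0 0 0 0" --pt "255 -29 -6 0 0 0 0" --pt "255 0 0 0 0 0 -4" --pt "255 0 0 0 0 0 0" --pt "255 0 0 0 0 0 0" --pt "255 0 0 0 0 0 0"

```text
t: 13.87
position: [0.5751, -0.1102, 0.1892]
orientation: [-0.0, 0.643, 0.766, 0.0]
force: [0.3, 0.3, -3.0]
grip_width: 0.0137
```

```bash
python3 - <<'E'
from h import *
go(.577,-.110,10)
E
```

```text
t 13.87 pos [ 0.5751 -0.1102  0.1892] tooly 9.99 tilt 0.03 w 0.0137 F [ 0.3  0.3 -3. ] | shift [-0.2  1.9 -0. ] az -0.01
```

Now I'll lower .189 → .055 and check with the wrist camera, which looks toward the bracket.

Emit:
step_arm --pt "255 0 2 30 0 0 0" --pt "255 0 0 30 0 0 0" --pt "255 0 0 30 0 0 0" --pt "255 0 0 25 0 0 0" --pt "255 0 0 10 0 0 0" --pt "255 0 0 6 0 0 0" --pt "255 0 0 0 0 0 0" --pt "255 0 0 0 0 0 0"

```text
t: 14.53
position: [0.5779, -0.1105, 0.0594]
orientation: [0.0, 0.643, 0.766, 0.0]
force: [-0.7, 0.0, -2.4]
grip_width: 0.0135
```

```bash
python3 - <<'E'
from h import *
go(.5693,-.0665,10)
c=read_camera("wrist")
cv2.imwrite("pics/w4.png",rect(c,.565,-.05,.015,.1,590))
E
```

```text
t 14.53 pos [ 0.5779 -0.1105  0.0594] tooly 10.03 tilt 0.07 w 0.0135 F [-0.7  0.  -2.4] | shift [44.8 -0.8 -0. ] az 0.03
```

View pics/w4.png

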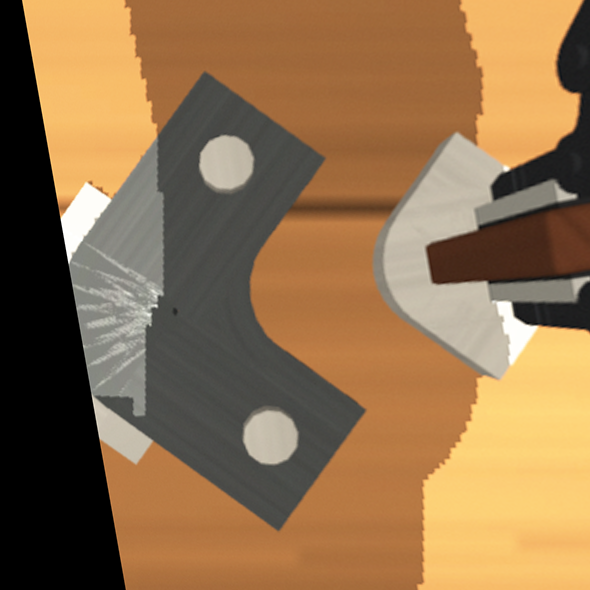

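The wrist ortho shows inner leg ends at (325,158) and (365,410), giving an axis of about -80.8°. The fillet middle is at (252,299), and the leaf's corners at (457,132) and (499,380) put it 2 mm off laterally. I'll correct that, lower and push.

Emit:
step_arm --pt "255 0 -2 0 0 0 0.8" --pt "255 0 0 2 0 0 0" --pt "255 0 0 2.5 0 0 0" --pt "255 0 0 0 0 0 0" --pt "255 8 0 0 0 0 0" --pt "255 8 0 0 0 0 0" --pt "255 8 0 0 0 0 0" --pt "255 0 0 0 0 0 0"

```text
t: 15.25
position: [0.5718, -0.0863, 0.0547]
orientation: [0.001, 0.648, 0.762, 0.001]
force: [-2.8, 4.5, 10.6]
grip_width: 0.0135
```

Emit:
step_arm --pt "255 4 0 0 0 0 0" --pt "255 4 0 0 0 0 0" --pt "255 3 0 0 0 0 0" --pt "255 2 0 0 0 0 0" --pt "255 0 0 0 0 0 0"

```text
t: 15.67
position: [0.5699, -0.0748, 0.0546]
orientation: [0.001, 0.648, 0.762, 0.0]
force: [-1.3, -1.6, 7.1]
grip_width: 0.0138
```

```bash
python3 - <<'E'
from h import *
go(.5687,-.067,9.2)
E
```

```text
t 15.67 pos [ 0.5699 -0.0748  0.0546] tooly 9.22 tilt 0.1 w 0.0138 F [-1.3 -1.6  7.1] | shift [ 7.9  0.  -0. ] az 0.02
```

Emit:
step_arm --pt "255 2 0 0 0 0 0" --pt "255 2 0 0 0 0 0" --pt "255 2 0 0 0 0 0" --pt "255 0 0 0 0 0 0"

```text
t: 16.0
position: [0.569, -0.0691, 0.0546]
orientation: [0.001, 0.648, 0.762, 0.0]
force: [-0.0, -4.0, 7.3]
grip_width: 0.0134
```

Emit:
step_arm --pt "255 1 0 0 0 0 0" --pt "255 1 0 0 0 0 0" --pt "255 0 0 0 0 0 0"

```text
t: 16.25
position: [0.5688, -0.0674, 0.0546]
orientation: [0.001, 0.648, 0.761, 0.0]
force: [1.3, -4.3, 6.0]
grip_width: 0.0138
```

Emit:
step_arm --pt "255 1 0 0 0 0 0" --pt "255 1 0 0 0 0 0" --pt "255 0 0 0 0 0 0"

```text
t: 16.5
position: [0.5685, -0.0656, 0.0546]
orientation: [0.001, 0.648, 0.761, 0.0]
force: [0.7, -4.5, 6.3]
grip_width: 0.0136
```

Emit:
step_arm --pt "255 1 0 0 0 0 0" --pt "255 1 0 0 0 0 0" --pt "255 0 0 0 0 0 0"

```text
t: 16.75
position: [0.5684, -0.0652, 0.0547]
orientation: [0.002, 0.649, 0.761, -0.0]
force: [3.6, -12.7, 6.5]
grip_width: 0.0134
```

Emit:
step_arm --pt "255 1 0 0 0 0 0" --pt "255 0 0 0 0 0 0"

```text
t: 16.92
position: [0.5683, -0.0649, 0.0548]
orientation: [0.002, 0.649, 0.761, -0.0]
force: [2.6, -15.9, 6.5]
grip_width: 0.0138
```

```bash
python3 - <<'E'
from h import *
go(.5687,-.067,9.2)
c=read_camera("wrist")
cv2.imwrite("pics/w5.png",rect(c,.565,-.03,.015,.08,500))
E
```

```text
t 16.92 pos [ 0.5683 -0.0649  0.0548] tooly 9.08 tilt 0.23 w 0.0138 F [  2.6 -15.9   6.5] | shift [-2.1  0.1  0. ] az -0.12
```

View pics/w5.png

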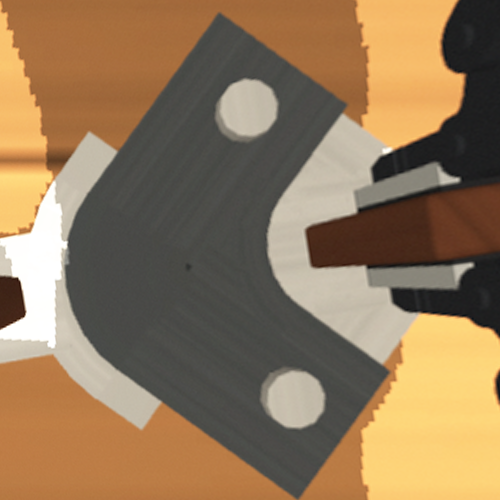

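The rounded leaf fills the fillet from (345,105) to (385,362) with no gap, pressed at about 16 N. The hollow leaf is still seated at the outer corner, at (65,260). I'll ease off, release and rise.

Emit:
step_arm --pt "255 -1.5 0 0 0 0 0" --pt "255 0 0 0 0 0 0" --pt "120 0 0 0 0 0 0" --pt "60 0 0 0 0 0 0" --pt "0 0 0 0 0 0 0" --pt "0 0 0 0 0 0 0" --pt "0 0 0 0 0 0 0" --pt "0 0 0 0 0 0 0"

```text
t: 17.63
position: [0.5673, -0.0632, 0.0538]
orientation: [-0.0, 0.648, 0.762, 0.0]
force: [0.3, -0.9, -0.1]
grip_width: 0.084
```

Emit:
step_arm --pt "0 0 0 -20 0 0 0" --pt "0 0 0 -35 0 0 0" --pt "0 0 0 -35 0 0 0" --pt "0 0 0 -35 0 0 0" --pt "0 -35 0 -30 0 0 0" --pt "0 -35 0 0 0 0 0" --pt "0 -35 0 0 0 0 0" --pt "0 0 0 0 0 0 0"

```text
t: 18.3
position: [0.5837, -0.1715, 0.2063]
orientation: [0.001, 0.651, 0.759, -0.001]
force: [-0.7, -0.2, -0.0]
grip_width: 0.0855
```

```bash
python3 - <<'E'
from h import *
go(.5687,-.067,9.2)
c=read_camera("wrist");t=read_camera("top")
cv2.imwrite("pics/w6.png",np.hstack([rect(c,.56,0,.015,.11,400),rect(t,.56,0,.015,.11,400)]))
E
```

```text
t 18.3 pos [ 0.5837 -0.1715  0.2063] tooly 8.79 tilt 0.18 w 0.0855 F [-0.7 -0.2 -0. ] | shift [105.6   1.2  -0.3] az -0.41
```

The picture budget is used up, so I'll do one numeric check from the last frames.

```bash
python3 - <<'E'
from h import *
im=cv2.imread("pics/w6.png");a=np.array([.16,-.987]);n=np.array([.987,.16]);O=np.array([.5528,.0265]);mm=.22/400
for nm,ox in(("wrist",0),("top",400)):
    hsv=cv2.cvtColor(im[:,ox:ox+400],cv2.COLOR_BGR2HSV)
    m=((hsv[...,1]<60)&(hsv[...,2]>95)).astype(np.uint8)
    N,l,st,_=cv2.connectedComponentsWithStats(m)
    for i in range(1,N):
        if st[i,4]<400: continue
        ys,xs=np.nonzero(l==i);P=np.stack([.56+(199.5-ys)*mm,(199.5-xs)*mm],1)-O
        p,q=P@a*1e3,P@n*1e3
        print(nm,st[i,4]*mm*mm*1e6//1,"along",p.min().round(1),p.max().round(1),"lat",q.min().round(1),q.max().round(1),"p at lat ends",p[q<q.min()+2].mean().round(1),p[q>q.max()-2].mean().round(1))
E
```

```text
wrist 2497.0 along 21.2 68.7 lat -43.3 77.3 p at lat ends 21.9 58.7
wrist 2602.0 along 63.1 135.3 lat -40.6 41.8 p at lat ends 94.4 94.6
wrist 258.0 along 50.5 68.4 lat -54.4 -36.2 p at lat ends 59.5 59.7
top 252.0 along 52.8 70.4 lat 36.3 54.3 p at lat ends 61.3 59.6
top 2691.0 along 63.3 135.9 lat -41.8 41.2 p at lat ends 94.6 95.0
top 2614.0 along -57.7 22.8 lat -49.0 48.3 p at lat ends 14.9 13.4
top 491.0 along 9.1 42.5 lat -19.8 19.1 p at lat ends 12.5 14.7
top 229.0 along 53.8 70.4 lat -53.8 -36.4 p at lat ends 61.8 61.8
```

```bash
python3 -c "
from h import *
print(order.hand_in())"
```

```text
the job is handed in; nothing more can be done
None
```

Both fitting leaves are lying nested against the bracket, and I handed the job in at about 18 s of the 58 s limit. No verdict is reported.

**What I did:** I pushed the 40 mm hollow leaf onto the outer corner first, and it touched at about 20 N. Then I pushed the 25 mm rounded leaf into the inner fillet, where it touched at about 16 N. I released each one and lifted clear. I did not touch the blue and orange look-alikes or the misfit twins.

**Last checks, measured in the top and wrist images after release:**

| Leaf | Sideways offset | Position along the push | Squareness |
|---|---|---|---|
| Rounded (25 mm) | within about 0.6 mm | edge at 63.2 mm, where 62.5 mm is expected | its two side corners level to 0.4 mm |
| Hollow (40 mm) | spans -49.0 to +48.3 mm, so about 0.4 mm | earlier views show no gap | arm ends level to 1.5 mm |

**What disagreed or could not be checked:**
- **Hollow leaf contact:** it touched with the gripper about 5 mm before my estimated contact position. The views taken then and after its release showed it fully seated, so I put this down to calibration and grip offset.
- **Wrist view of the hollow leaf:** the wrist image's light patch (-43 to +77 mm sideways) does not match the leaf's outline. I relied on the top camera for that leaf.
- **Final picture:** I could not view it because the 12-picture limit was reached, so the last check was by numbers only.

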